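# Find the unclipped cover and push it open

### The job

One of the five covers in the white housing has come off its clip. With the fingertips, press the covers on their finger marks one at a time, without forcing the clipped ones, until you find the one that rocks on its pivot, then push that one down until it is fully open against its stop and leave it so. Leave the other covers shut, and do not disturb or pick up anything else on the bench.

Things in the scene. Friction and masses are not known exactly. Their poses are not given: they have to be found in the camera images.
- housing: White plastic housing fixed to the bench, 140 (x) x 436 (y) x 95 mm high; origin: centre of its underside; its x points away from the robot within 0.35 rad. Five identical grey covers lie flush in its top, side by side at y = 168, 84, 0, -84, -168 mm. Under each is an open well, 102 (x) x 74 mm (y), floor 6 mm above the bench, so fingers can follow a cover down.
- cover1 (a joint): Angle of the first (+y end, robot's left) cover: 98 (x) x 70 x 4 mm plate pivoting on a line along the housing's y under its raised rib, at housing x = +31 mm, z = 93 mm; 80 mm of it lies on the robot's side of the rib. 0 = shut; grows as this near part goes down into the well (the 18 mm behind the rib rises); stop at 1.05 rad = fully open. It stays where it is left.
- cover1_mark (a point): Finger mark of the first (+y end, robot's left) cover: centre of a thin dark 30 mm ring on its top face, on its middle line, 52 mm from the pivot line towards the robot (housing x = -21 mm), 95 mm above the bench when shut; moves with the cover.
- cover2 (a joint): Angle of the second cover: same plate and values as cover1. Clipped covers sit on spring clips: pressed on the mark they give about 1 mm per 8 N and come back; more than 50 N is forcing them. The unclipped one swings at about 2 N and does not come back. Which one is unclipped changes and cannot be seen.
- cover2_mark (a point): Finger mark of the second cover: centre of a thin dark 30 mm ring on its top face, on its middle line, 52 mm from the pivot line towards the robot (housing x = -21 mm), 95 mm above the bench when shut; moves with the cover.
- cover3 (a joint): Angle of the third (middle) cover: same plate, values and behaviour as cover1 and cover2.
- cover3_mark (a point): Finger mark of the third (middle) cover: centre of a thin dark 30 mm ring on its top face, on its middle line, 52 mm from the pivot line towards the robot (housing x = -21 mm), 95 mm above the bench when shut; moves with the cover.
- cover4 (a joint): Angle of the fourth cover: same plate, values and behaviour as cover1 and cover2.
- cover4_mark (a point): Finger mark of the fourth cover: centre of a thin dark 30 mm ring on its top face, on its middle line, 52 mm from the pivot line towards the robot (housing x = -21 mm), 95 mm above the bench when shut; moves with the cover.
- cover5 (a joint): Angle of the fifth (-y end, robot's right) cover: same plate, values and behaviour as cover1 and cover2.
- cover5_mark (a point): Finger mark of the fifth (-y end, robot's right) cover: centre of a thin dark 30 mm ring on its top face, on its middle line, 52 mm from the pivot line towards the robot (housing x = -21 mm), 95 mm above the bench when shut; moves with the cover.
- tray: Blue open tray of metal clips, 110 x 100 x 50 mm, loose, beside the housing's +y end; origin under its centre. Leave alone.
- beaker: Clear plastic beaker, 64 mm across, 75 mm high, loose, standing behind the housing; origin under its centre. Leave alone.
- driver: Black power screwdriver, about 210 mm long, 34 mm thick, lying behind the housing along its long side; origin on the bench under the middle of its 130 mm handle. Leave alone.
- connector: Small white plastic connector, 30 x 24 x 30 mm high, loose on the bench in front of the housing; origin under its centre. Leave alone.

How it is judged:
On the way:
1. the unclipped cover has rocked under a press (value of joint any of cover1, cover2, cover3, cover4, cover5 above 0.1 rad).
At the end, for the whole second after the job is handed in: The unclipped cover is open by more than 0.93 rad (stop at 1.05), the four others are shut (under 0.06 rad), and tray, beaker, screwdriver and connector are within 25 mm of where they stood (((value of joint cover1 above 0.93 rad and value of joint each of cover2, cover3, cover4, cover5 below 0.06 rad) or (value of joint cover2 above 0.93 rad and value of joint each of cover1, cover3, cover4, cover5 below 0.06 rad) or (value of joint cover3 above 0.93 rad and value of joint each of cover1, cover2, cover4, cover5 below 0.06 rad) or (value of joint cover4 above 0.93 rad and value of joint each of cover1, cover2, cover3, cover5 below 0.06 rad) or (value of joint cover5 above 0.93 rad and value of joint each of cover1, cover2, cover3, cover4 below 0.06 rad)) and distance of each of tray, beaker, driver, connector from where it was at the start of the episode below 0.025 m); the robot touches nothing.
It fails at once if a cover is forced: pressed with more than 50 N (contact force between any of the arm, the fingers and cover1 above 50 N or contact force between any of the arm, the fingers and cover2 above 50 N or contact force between any of the arm, the fingers and cover3 above 50 N or contact force between any of the arm, the fingers and cover4 above 50 N or contact force between any of the arm, the fingers and cover5 above 50 N).
It fails at once if a bystander object is pushed away or picked up (moved over 25 mm, or raised over 15 mm) (distance of any of tray, beaker, driver, connector from where it was at the start of the episode above 0.025 m or height (world z) of any of tray, beaker, driver, connector above 0.015 m).
It also fails if it takes over 45 s, if anything falls off the work surface, if the arm or the gripper's body presses on something with over 40 N, if the wrist force passes 120 N, or if a joint passes its speed limit or range.

### The arm

A 6-joint arm with a two-finger parallel gripper is mounted at the origin on the work surface. World frame = base frame: x ahead of the robot, y to its left, z up, the work surface at z = 0. Lengths are in m, angles in rad, forces in N, time in s.
With the tool pointing down it reaches from about 0.225 to 0.875 m from the base axis. Payload 3.4 kg.
Tool frame: the origin (TCP) lies at the very end of the fingers, on their centre line; the grasp point (between the pads) lies 19 mm behind it; z points along the fingers, y is the direction in which the jaws open and shut (so a half turn about z gives the same grasp; the last joint's range is limited). The gripper opens to 85 mm and grips with 20 to 120 N. Pads are 22 mm wide; open, the fingers measure 114 mm over their backs; the gripper's body (76 mm by 85 mm) begins 54 mm behind the grasp point. The pads swing forward as they close: fully open they stand 13 mm farther back than shut.
Start: joints at [-0.121, 0.276, 1.505, -0, 1.361, -0.121], TCP at [0.575, -0, 0.231] pointing down, gripper open.
Joint ranges: [-2.89, 2.89], [-0.75, 2.08], [0.22, 2.7], [-1.18, 4.32], [0.11, 2.71], [-2.7, 2.7]. Speed limits (rad/s): [2.57, 2.57, 3.14, 3.14, 3.14, 3.14].

### API

Orientations are given as a unit quaternion [w, x, y, z].
In Python, from rig import telemetry, imaging, manip, finder gives the robot as it stands.
- The arm moves only by the tool arm_command, never from a script. Its argument "steps" is a list of rows, each a list of 3 entries, a list of its own where there are three numbers: the turn, a rotation vector about the world's x, y, z in rad, then the shift along the world's x, y, z in mm, then the closure in counts, from 0 (fully open) to 255 (shut). In form: [[[rx, ry, rz], [dx, dy, dz], grip], ...]. A call has 1 to 20 rows; each row shifts and turns the commanded pose from where the row before left it; what a row does not reach is not made up. A row lasts 1/8 s, in which the tool goes at most 62.5 mm and 10.7 degrees, less where a joint would pass 70% of its speed; a pose out of reach is approached as far as the arm can. A call is refused whole if a number of a shift passes 62.5 or a number of a turn 0.188, either way. A call with a gripper value outside its range is refused whole. The fingers move at their own pace and stop on an object; "newtons" is the grip in N (left out, the last holds). Time passes only in rows, so rows that do not move let the fingers close. It gives the time, the measured TCP pose, the force and the opening at its end, in the units of the state.
- telemetry.get_state(): the state, without advancing time (a new reading comes with each control period).
- imaging.get_image(name): name is "scene" or "side" or "wrist"; returns the picture (384x512x3 uint8, blue, green, red); there is no depth.
- imaging.camera_params(name): a dict with "intrinsics" (3x3 intrinsics, pixels), "D" ([k1, k2, p1, p2, k3] as OpenCV has them; the pictures are not rectified), "R" (3x3) and "t" (3): a world point X has camera coordinates R X + t. Camera axes: x right, y down, z forward; pixel columns grow to the right and rows downward; lengths in m; the calibration is good to about 2 mm. A picture is of the moment at which its call begins: read the wrist's pose just before it. camera_params takes no time and is no camera call; for the wrist camera it gives the pose at the moment of the call.
- manip.sign_off(): hands the job in, once; it reports no verdict.
Trained networks look in the newest picture that a camera, given by its name, has taken for a name from the list of things; names that differ only in an ending like _2 or _b are one class to them, and where a whole thing is asked for, a point or a joint stands for the part that bears it (a point fixed in the world has none). Each returns a list of dicts, best first, with "score" (0 to 1); they miss things now and then, are a little off and sometimes report something else, mostly with a low value. They report only what shows in the picture. A call takes as long as a camera call.
- finder.cut_out(camera, thing): "pixels" (384x512 bool, what is visible of it) and "extent" ([left, top, width, height] in pixels, round what is visible of it).
The state is a dict: "clock": time; "qpos": joint angles; "qd": joint speeds; "effort": joint torques, N m; "position": TCP position; "ee_rot": TCP orientation; "contact_force": force on the tool from outside, world axes, zero at the start; "moment": the same for the moment, N m; "width": finger opening in m.
Only numpy, scipy, OpenCV 4.12 (cv2) and the standard library are available. Lean on these libraries where they do the work, as an engineer would, in place of code of your own. Each camera call takes 0.05 s, during which the arm holds its last target.

## Working session

There is one attempt and no reset: what is moved stays moved. The work goes in short steps, Python scripts to look and compute and a tool call to move; the robot and the scene stay as the last step left them, time stands still between calls to the robot, and variables do not carry over. Pictures are saved under pics/ and viewed, and the job is handed in when it is done.

Besides the shell and the picture viewer there is one more tool, called after "Call:" by a JSON object that holds its "fn" and its "kwargs". arm_command: Moves the arm, as the interface text tells. Its arguments: {"type":"object","properties":{"steps":{"type":"array"},"newtons":{"type":"number"}},"required":["steps"]}

```bash
mkdir -p pics; ls; python3 - <<'E'
from rig import telemetry, imaging, manip, finder
import cv2, numpy as np
s=telemetry.get_state(); print(s)
a=imaging.get_image("scene"); b=imaging.get_image("wrist")
cv2.imwrite("pics/scene0.png",a); cv2.imwrite("pics/wrist0.png",b)
for n in("scene","wrist","side"):
    p=imaging.camera_params(n); print(n,{k:np.round(v,4).tolist() for k,v in p.items()})
E
```

```text
pics
{'clock': 0.0, 'qpos': array([-1.20988008e-01,  2.76648130e-01,  1.50612871e+00, -7.49220920e-06,
        1.36070504e+00, -1.20989226e-01]), 'qd': array([-2.62804651e-04, -7.83974022e-04, -1.75277985e-03,  1.54465815e-05,
       -3.08652375e-04,  9.90732196e-04]), 'effort': array([ 6.20495921e-04, -4.16768074e+01, -2.45808578e+01, -1.52056768e-04,
        1.11346930e-02,  1.69860516e-05]), 'position': array([5.74476328e-01, 6.24851323e-05, 2.30411178e-01]), 'ee_rot': array([-7.41415229e-04,  7.07105480e-01,  7.07107452e-01, -5.85325276e-04]), 'contact_force': array([-0.73922269,  0.23373775,  1.08256496]), 'moment': array([-0.04827387,  0.02783139, -0.04420788]), 'width': 0.08577616956232187}
scene {'intrinsics': [[361.0311, 0.0, 249.5705], [0.0, 361.0311, 192.8662], [0.0, 0.0, 1.0]], 'D': [-0.0836, 0.0, 0.0, 0.0, 0.0], 'R': [[-0.2005, 0.9797, 0.0004], [0.7504, 0.1538, -0.6429], [-0.6299, -0.1286, -0.766]], 't': [0.0452, -0.4136, 1.2637]}
wrist {'intrinsics': [[308.7104, 0.0, 262.4122], [0.0, 308.7104, 195.4297], [0.0, 0.0, 1.0]], 'D': [-0.0317, 0.0, 0.0, 0.0, 0.0], 'R': [[1.0, 0.0006, -0.0029], [0.0014, -0.9526, 0.3042], [-0.0025, -0.3042, -0.9526]], 't': [-0.5739, -0.0399, 0.3828]}
side {'intrinsics': [[399.6919, 0.0, 254.3321], [0.0, 399.6919, 197.6264], [0.0, 0.0, 1.0]], 'D': [0.0077, 0.0, 0.0, 0.0, 0.0], 'R': [[0.9485, -0.316, -0.0212], [-0.191, -0.5173, -0.8342], [0.2527, 0.7953, -0.551]], 't': [-0.5353, 0.2197, 0.7434]}
```

View pics/scene0.png

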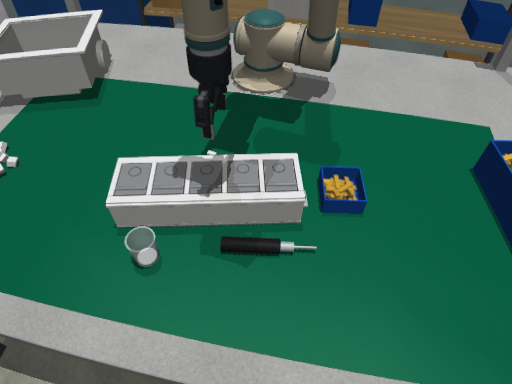

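View pics/wrist0.png

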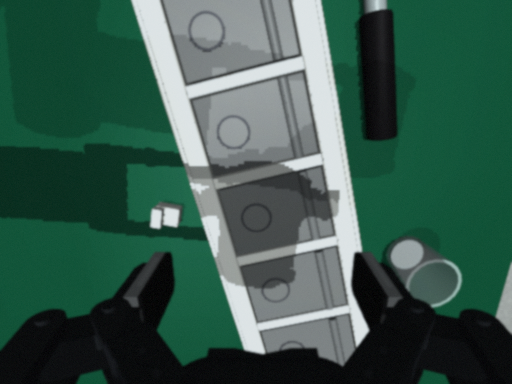

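The wrist picture shows the rings at about (207,31), (233,131), (256,217), (275,289) and (292,347), running from +y to -y. The connector is at (166,215), the beaker at about (425,270), and the screwdriver is at top right. I'll turn these into positions next.

```bash
cat > h.py <<'E'
import cv2, numpy as np
def ray(p,px,z):
    K,D,R,t=[np.array(p[k],float) for k in("intrinsics","D","R","t")]
    u=cv2.undistortPoints(np.array(px,float).reshape(-1,1,2),K,D).reshape(-1,2)
    d=np.c_[u,np.ones(len(u))]@R; c=-R.T@t
    return c+d*((z-c[2])/d[:,2])[:,None]
E
python3 - <<'E'
from rig import imaging, finder, telemetry
from h import *
p=imaging.camera_params("wrist")
W=ray(p,[(207,31),(233,131),(256,217),(275,289),(292,347)],.095)
print(np.round(W,4)); print(np.linalg.norm(np.diff(W,axis=0),axis=1))
def fit(W):
    yl=np.array([168,84,0,-84,-168])/1e3
    L=np.c_[np.full(5,-.021),yl]; 
    a=L-L.mean(0); b=W[:,:2]-W[:,:2].mean(0)
    th=np.arctan2((a[:,0]*b[:,1]-a[:,1]*b[:,0]).sum(),(a*b).sum())
    R=np.array([[np.cos(th),-np.sin(th)],[np.sin(th),np.cos(th)]])
    o=W[:,:2].mean(0)-R@L.mean(0); print("yaw",th,"origin",o); M=L@R.T+o; print(np.round(M,4), np.round((W[:,:2]-M)*1e3,1))
fit(W)
ps=imaging.camera_params("scene"); S=ray(ps,[(279,168),(243,169),(207,170),(171,171),(135,172)],.095); print(np.round(S,4)); fit(S)
imaging.get_image("scene"); 
for t in["cover1_mark","housing"]:
  for d in finder.cut_out("scene",t)[:6]:
    e=d["extent"]; m=np.argwhere(d["pixels"]).mean(0)[::-1]
    print(t,round(d["score"],2),e,m, ray(ps,[m],.095).round(3))
for t,z in[("connector",.015),("beaker",.04),("tray",.025),("driver",.017)]:
  for d in finder.cut_out("scene",t)[:2]:
    m=np.argwhere(d["pixels"]).mean(0)[::-1]; print(t,round(d["score"],2),m,ray(ps,[m],z).round(3))
im=imaging.get_image("scene"); cv2.imwrite("pics/s1.png",cv2.resize(im[130:260,90:380],None,fx=2.7,fy=2.7,interpolation=cv2.INTER_CUBIC))
E
```

```text
[[ 0.5286  0.1311  0.095 ]
 [ 0.5478  0.0498  0.095 ]
 [ 0.568  -0.0328  0.095 ]
 [ 0.5876 -0.1146  0.095 ]
 [ 0.6081 -0.1921  0.095 ]]
[0.08355211 0.08497944 0.0841563  0.08013129]
yaw 0.2403124601245682 origin [ 0.58840263 -0.02673632]
[[ 0.528   0.1314]
 [ 0.548   0.0499]
 [ 0.568  -0.0317]
 [ 0.588  -0.1133]
 [ 0.608  -0.1949]] [[ 0.6 -0.4]
 [-0.2 -0.1]
 [-0.  -1.1]
 [-0.4 -1.3]
 [ 0.1  2.8]]
[[ 0.5282  0.132   0.095 ]
 [ 0.5483  0.0504  0.095 ]
 [ 0.5681 -0.0308  0.095 ]
 [ 0.5879 -0.1122  0.095 ]
 [ 0.6076 -0.1941  0.095 ]]
yaw 0.23884085865554647 origin [ 0.58844642 -0.02597638]
[[ 0.5283  0.1323]
 [ 0.5482  0.0507]
 [ 0.568  -0.0309]
 [ 0.5879 -0.1126]
 [ 0.6078 -0.1942]] [[-0.1 -0.3]
 [ 0.1 -0.3]
 [ 0.1  0.1]
 [-0.   0.4]
 [-0.2  0.1]]
cover1_mark 0.62 [261.0, 155.8, 36.1, 36.1] [278.94705882 175.00098039] [[0.55  0.135 0.095]]
housing 0.57 [107.9, 154.0, 202.3, 74.4] [206.36071024 189.88326407] [[ 0.627 -0.015  0.095]]
housing 0.29 [153.7, 158.7, 33.6, 37.3] [169.80544355 178.12399194] [[ 0.61  -0.107  0.095]]
beaker 0.89 [142.48785047 245.73831776] [[ 0.763 -0.125  0.04 ]]
tray 0.96 [341.40897999 189.92240117] [[0.504 0.289 0.025]]
tray 0.55 [169.33751306 178.21943574] [[ 0.552 -0.142  0.025]]
driver 0.66 [257.22686025 244.7876588 ] [[0.696 0.114 0.017]]
driver 0.16 [133.40824742 179.32371134] [[ 0.568 -0.236  0.017]]
```

View pics/s1.png

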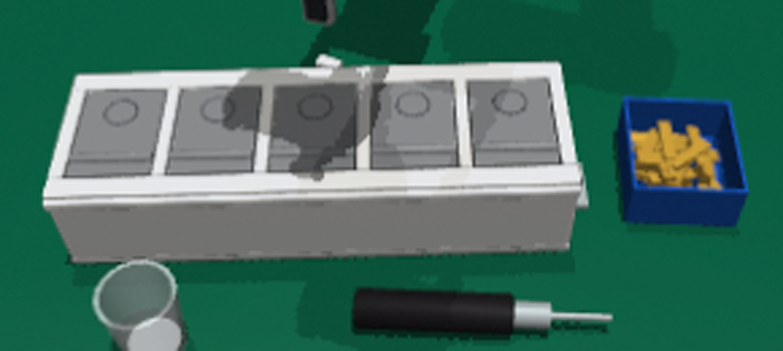

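Both cameras agree: yaw is about 0.24 and the marks are within about 1 mm. I'll close the fingers, align them with the housing and go above mark 3.

Call:
{"fn": "arm_command", "kwargs": {"steps": [[[0,0,0.12],[-6.5,-31,0],255],[[0,0,0.12],[0,0,-30],255],[[0,0,0],[0,0,-30],255],[[0,0,0],[0,0,-30],255],[[0,0,0],[0,0,-20],255],[[0,0,0],[0,0,0],255],[[0,0,0],[0,0,0],255],[[0,0,0],[0,0,0],255]]}}

```text
clock: 1.5
position: [0.5694, -0.0311, 0.1226]
ee_rot: [0.001, 0.617, 0.787, 0.001]
contact_force: [-0.2, 0.0, -0.5]
width: 0.0002
```

Call:
{"fn": "arm_command", "kwargs": {"steps": [[[0,0,0],[-1,0,-15],255],[[0,0,0],[0,0,-8],255],[[0,0,0],[0,0,0],255]]}}

```text
clock: 1.88
position: [0.5666, -0.0308, 0.0971]
ee_rot: [-0.001, 0.617, 0.787, -0.001]
contact_force: [0.1, 0.2, 0.1]
width: -0.0
```

```bash
python3 - <<'E'
from rig import imaging,telemetry
import cv2
print(telemetry.get_state()["position"],telemetry.get_state()["contact_force"])
cv2.imwrite("pics/w2.png",imaging.get_image("wrist"))
cv2.imwrite("pics/d2.png",imaging.get_image("side"))
E
```

```text
[ 0.56661567 -0.03084668  0.09713864] [0.10472653 0.18663538 0.07117924]
```

View pics/w2.png

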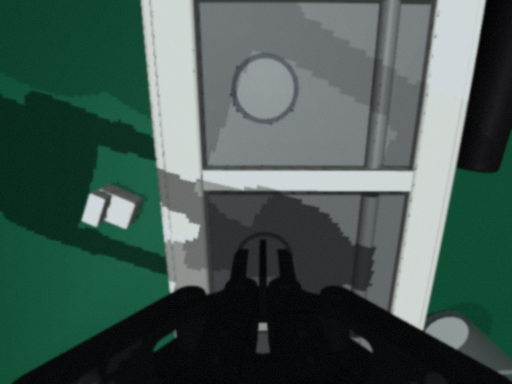

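View pics/d2.png

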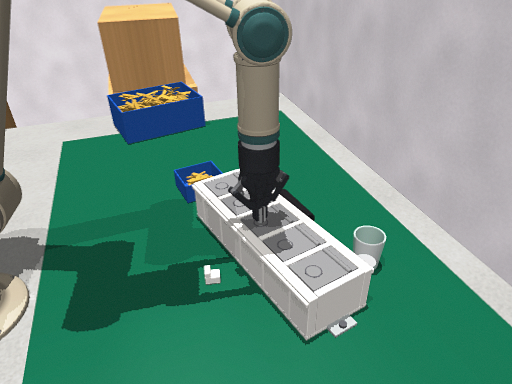

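The wrist view shows the shut fingertips just over ring 3 at (263,245), and the tool is not touching yet. I'll press gently.

Call:
{"fn": "arm_command", "kwargs": {"steps": [[[0,0,0],[0,0,-1.5],255],[[0,0,0],[0,0,-1.5],255],[[0,0,0],[0,0,0],255]]}}

```text
clock: 2.35
position: [0.5675, -0.031, 0.0953]
ee_rot: [-0.0, 0.617, 0.787, 0.0]
contact_force: [0.5, 0.2, 0.5]
width: 0.0
```

Call:
{"fn": "arm_command", "kwargs": {"steps": [[[0,0,0],[0,0,-1],255],[[0,0,0],[0,0,-1],255],[[0,0,0],[0,0,0],255]]}}

```text
clock: 2.72
position: [0.5676, -0.031, 0.0934]
ee_rot: [0.0, 0.617, 0.787, 0.0]
contact_force: [-0.2, -0.3, 1.1]
width: 0.0002
```

Call:
{"fn": "arm_command", "kwargs": {"steps": [[[0,0,0],[0,0,-1],255],[[0,0,0],[0,0,-0.5],255],[[0,0,0],[0,0,0],255]]}}

```text
clock: 3.1
position: [0.5676, -0.031, 0.0918]
ee_rot: [0.0, 0.617, 0.787, 0.0]
contact_force: [-0.6, -0.1, 1.8]
width: 0.0004
```

Call:
{"fn": "arm_command", "kwargs": {"steps": [[[0,0,0],[0,0,-1],255],[[0,0,0],[0,0,-1],255],[[0,0,0],[0,0,0],255]]}}

```text
clock: 3.48
position: [0.5677, -0.031, 0.0897]
ee_rot: [0.0, 0.617, 0.787, 0.0]
contact_force: [0.7, 0.4, 0.6]
width: -0.0
```

Call:
{"fn": "arm_command", "kwargs": {"steps": [[[0,0,0],[0.5,0,-1.5],255],[[0,0,0],[0.5,0,-1.5],255],[[0,0,0],[0,0,0],255]]}}

```text
clock: 3.85
position: [0.5681, -0.0309, 0.0865]
ee_rot: [-0.0, 0.617, 0.787, -0.0]
contact_force: [-0.8, 1.4, 1.0]
width: -0.0004
```

```bash
python3 - <<'E'
from rig import imaging,telemetry
import cv2
cv2.imwrite("pics/w3.png",imaging.get_image("wrist"))
cv2.imwrite("pics/d3.png",cv2.resize(imaging.get_image("side")[150:350,170:400],None,fx=3,fy=3,interpolation=cv2.INTER_CUBIC))
E
```

```text
(no output)
```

View pics/w3.png

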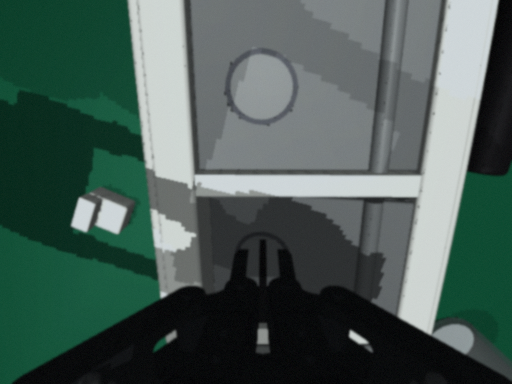

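View pics/d3.png

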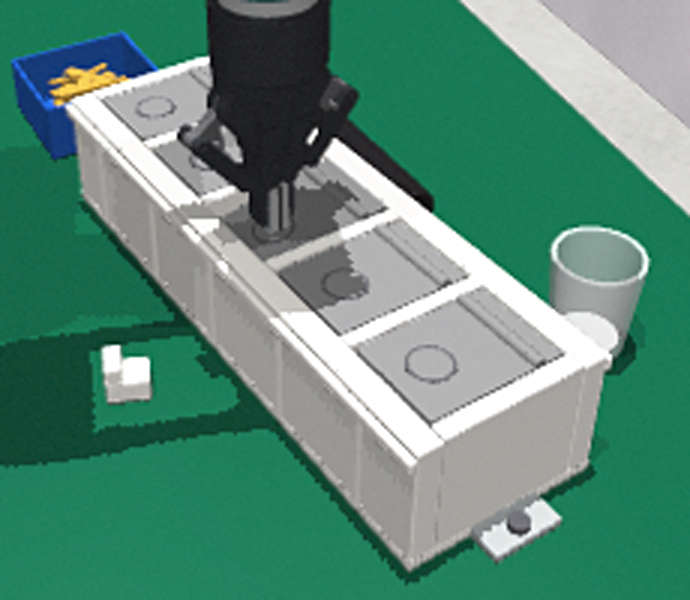

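The tool is 8.5 mm below the shut surface with only about 1 N on it, and the side view shows cover 3 tilted at crop (270,235) with the inner wall of the well exposed. So cover 3 is the loose one. To keep the finger linkage clear of the rib and the rising back edge, I'll lift, turn the jaws along the housing's y and then go down.

Call:
{"fn": "arm_command", "kwargs": {"steps": [[[0,0,0],[0,0,15],255],[[0,0,0],[0,0,5],255],[[0,0,0.18],[0,0,0],255],[[0,0,0.18],[0,0,0],255],[[0,0,0.18],[0,0,0],255],[[0,0,0.18],[0,0,0],255],[[0,0,0.18],[0,0,0],255],[[0,0,0.18],[0,0,0],255],[[0,0,0.18],[0,0,0],255],[[0,0,0.18],[0,0,0],255],[[0,0,0.13],[0,0,0],255],[[0,0,0],[0,0,0],255]]}}

```text
clock: 5.45
position: [0.5689, -0.0311, 0.1074]
ee_rot: [0.001, -0.119, 0.993, -0.0]
contact_force: [-0.1, 0.1, -0.4]
width: -0.0001
```

```bash
python3 - <<'E'
from rig import imaging,telemetry
import cv2
print(telemetry.get_state()["qpos"])
cv2.imwrite("pics/w4.png",imaging.get_image("wrist"))
cv2.imwrite("pics/d4.png",cv2.resize(imaging.get_image("side")[150:350,170:400],None,fx=3,fy=3,interpolation=cv2.INTER_CUBIC))
E
```

```text
[-1.76731494e-01  3.62936377e-01  1.70407695e+00  9.70567736e-05
  1.07352613e+00 -1.98519116e+00]
```

View pics/w4.png

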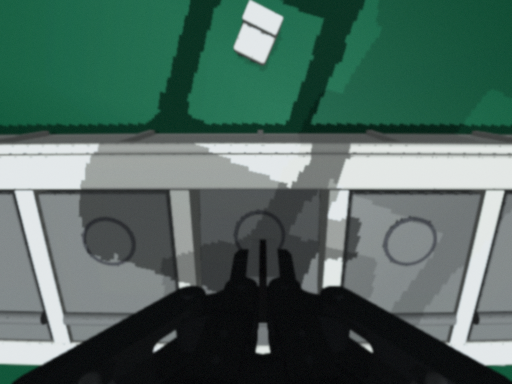

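View pics/d4.png

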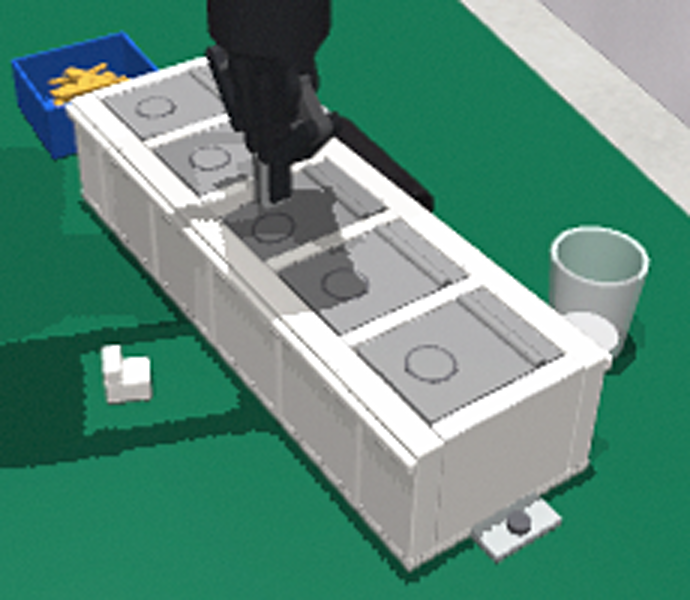

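Cover 3 stayed down with the tool lifted, with well walls showing on both sides in the wrist view at (185,240) and (335,240). That confirms it is unclipped. Now I'll follow it down.

Call:
{"fn": "arm_command", "kwargs": {"steps": [[[0,0,0],[0,0,-12],255],[[0,0,0],[0,0,-8],255],[[0,0,0],[2,0.5,-6],255],[[0,0,0],[3,0.7,-6],255],[[0,0,0],[4,1,-6],255],[[0,0,0],[5,1.2,-6],255],[[0,0,0],[0,0,-3],255],[[0,0,0],[0,0,0],255]]}}

```text
clock: 6.55
position: [0.5837, -0.0275, 0.0598]
ee_rot: [0.001, -0.119, 0.993, -0.0]
contact_force: [-0.3, -0.5, 0.3]
width: -0.0003
```

Call:
{"fn": "arm_command", "kwargs": {"steps": [[[0,0,0],[0,0,-2],255],[[0,0,0],[0,0,-2],255],[[0,0,0],[0,0,-2],255],[[0,0,0],[0,0,0],255]]}}

```text
clock: 7.05
position: [0.5824, -0.0276, 0.0537]
ee_rot: [-0.0, -0.119, 0.993, 0.0]
contact_force: [-0.6, 0.1, 1.8]
width: 0.0002
```

Call:
{"fn": "arm_command", "kwargs": {"steps": [[[0,0,0],[0,0,-1.5],255],[[0,0,0],[0,0,-1.5],255],[[0,0,0],[0,0,0],255]]}}

```text
clock: 7.42
position: [0.5821, -0.0277, 0.0509]
ee_rot: [-0.0, -0.119, 0.993, -0.0]
contact_force: [-3.2, -1.1, 4.1]
width: 0.0002
```

```bash
python3 - <<'E'
from rig import imaging,telemetry
import cv2
cv2.imwrite("pics/w5.png",imaging.get_image("wrist"))
cv2.imwrite("pics/d5.png",cv2.resize(imaging.get_image("side")[150:350,170:400],None,fx=3,fy=3,interpolation=cv2.INTER_CUBIC))
E
```

```text
(no output)
```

View pics/d5.png

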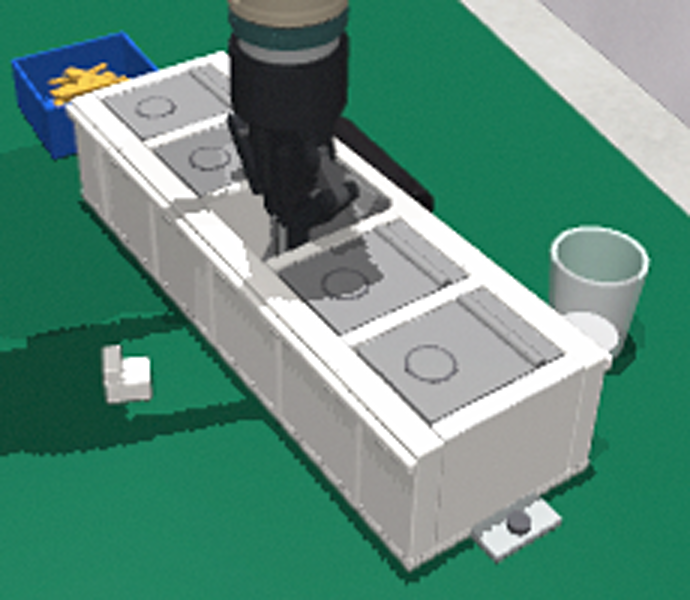

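View pics/w5.png

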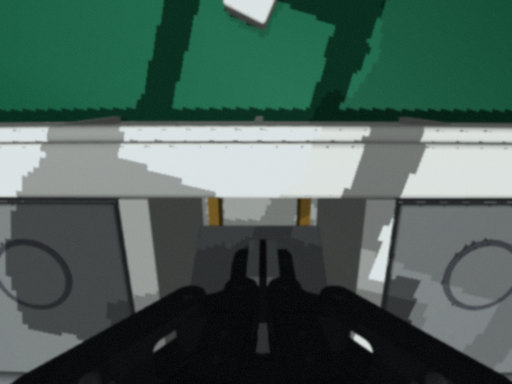

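The cover is well down and the force has started to rise along its normal. I'll press a little further to the stop.

Call:
{"fn": "arm_command", "kwargs": {"steps": [[[0,0,0],[0,0,-1],255],[[0,0,0],[0,0,0],255]]}}

```text
clock: 7.78
position: [0.582, -0.0277, 0.0503]
ee_rot: [-0.0, -0.119, 0.993, -0.0]
contact_force: [-3.9, -0.4, 7.9]
width: -0.0003
```

Call:
{"fn": "arm_command", "kwargs": {"steps": [[[0,0,0],[0,0,-1],255],[[0,0,0],[0,0,0],255]]}}

```text
clock: 8.02
position: [0.5818, -0.0278, 0.0497]
ee_rot: [-0.001, -0.119, 0.993, -0.0]
contact_force: [-4.2, -0.9, 9.2]
width: -0.0002
```

The geometry (edge 26.8 mm from the pivot, 43.3 mm down) gives about 1.05 rad, which is the stop. The rising force agrees. I'll retract and look.

Call:
{"fn": "arm_command", "kwargs": {"steps": [[[0,0,0],[0,0,-1],255],[[0,0,0],[0,0,0],255],[[0,0,0],[-3,-0.7,6],255],[[0,0,0],[-5,-1.2,15],255],[[0,0,0],[0,0,30],255],[[0,0,0],[0,0,40],255],[[0,0,0],[-30,0,40],255],[[0,0,0],[-30,0,40],255],[[0,0,0],[0,0,0],255],[[0,0,0],[0,0,0],255]]}}

```text
clock: 9.28
position: [0.5147, -0.0295, 0.219]
ee_rot: [0.001, -0.119, 0.993, -0.0]
contact_force: [0.4, -0.5, -0.2]
width: 0.0002
```

```bash
python3 - <<'E'
from rig import imaging,telemetry
import cv2
s=telemetry.get_state(); print(s["clock"],s["position"],s["contact_force"])
cv2.imwrite("pics/w6.png",imaging.get_image("wrist"))
cv2.imwrite("pics/s6.png",cv2.resize(imaging.get_image("scene")[130:270,90:380],None,fx=2.7,fy=2.7,interpolation=cv2.INTER_CUBIC))
cv2.imwrite("pics/d6.png",cv2.resize(imaging.get_image("side")[150:350,170:400],None,fx=3,fy=3,interpolation=cv2.INTER_CUBIC))
E
```

```text
9.275 [ 0.51470777 -0.02947788  0.21899214] [ 0.4308565  -0.52196655 -0.17260621]
```

View pics/w6.png

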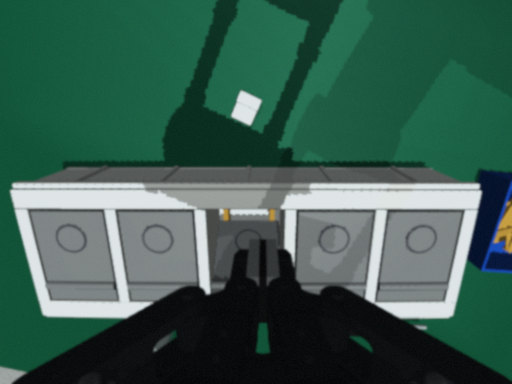

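View pics/s6.png

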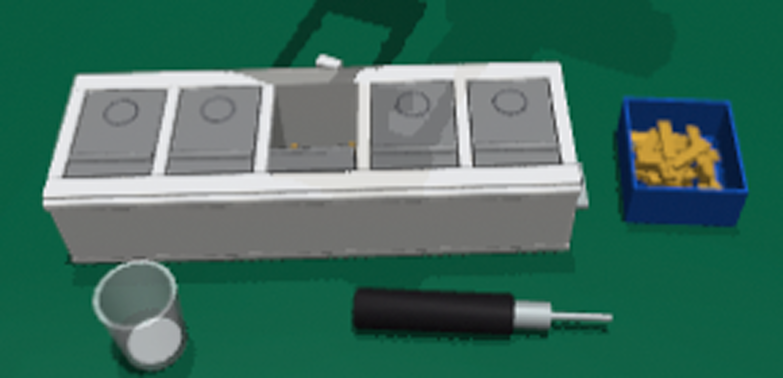

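View pics/d6.png

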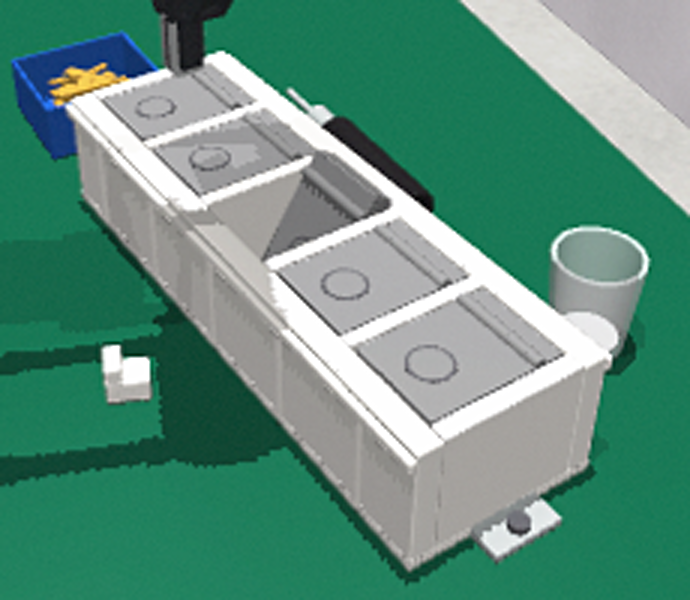

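The pictures show cover 3 swung down and its back edge raised. In the wrist view its near edge is at row ~216, between (217,216) and (281,216). The others are flush and the bystanders are in place. I'll check the angle numerically.

```bash
python3 - <<'E'
from rig import imaging
from h import *
p=imaging.camera_params("wrist"); c,s=np.cos(.2395),np.sin(.2395)
for th in(.8,.93,1.0,1.05):
    r=[]
    for q,y,zo in((80,35,2),(80,-35,2),(37,0,2)):
        x=31-q*np.cos(th)-zo*np.sin(th)*1; z=93-q*np.sin(th)+zo*np.cos(th); x/=1e3;y/=1e3
        r.append([.5884+c*x-s*y,-.0263+s*x+c*y,z/1e3])
    u,_=cv2.projectPoints(np.array(r),cv2.Rodrigues(np.array(p["R"]))[0],np.array(p["t"]),np.array(p["intrinsics"]),np.array(p["D"]))
    print(th,u.reshape(-1,2).round(1).tolist())
im=cv2.imread("pics/w6.png"); cv2.imwrite("pics/w6z.png",cv2.resize(im[180:290,180:320],None,fx=5,fy=5))
E
```

```text
0.8 [[279.7, 213.1], [217.5, 213.1], [247.7, 249.9]]
0.93 [[279.2, 217.2], [218.6, 217.2], [247.9, 251.4]]
1.0 [[279.0, 219.8], [219.2, 219.8], [248.0, 252.4]]
1.05 [[278.9, 221.8], [219.5, 221.8], [248.1, 253.2]]
```

View pics/w6z.png

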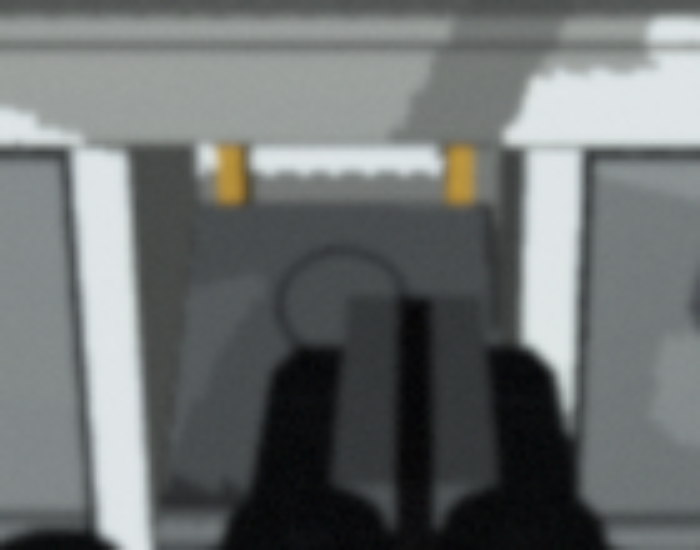

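In the zoom the edge is at row ~221, from x = 219 to 278. The projections are 221.8 at 1.05 rad and 217.2 at 0.93 rad, so the cover is at its stop.

```bash
python3 -c "
from rig import manip; print(manip.sign_off())"
```

```text
the job is handed in; nothing more can be done
None
```

Cover 3, the middle one, was the loose cover. I pushed it fully open against its stop, backed the arm clear and handed the job in; no verdict is reported.

**Finding it:** Cover 3 was the first one I pressed. It gave at 1–2 N and stayed down when I lifted off, so I never pressed the other four.

**Opening it:** I turned the closed fingers to keep them clear of the rib and followed the cover down. At the stop the force rose to about 10 N in the last reading. I then pressed 1 mm further, which was not read separately, so the peak was probably slightly higher. The limit is 50 N.

**Last checks (about 9.4 s of the 45 s used):**
- **Angle:** the fingertip position at the stop gave about 1.05 rad. After I backed off, the cover's edge in the wrist picture matched 1.03–1.05 rad, against the 0.93 rad needed.
- **Other covers and objects:** the other four covers look flush. The tray, beaker, screwdriver and connector look where they were at the start; I judged this by eye, not by measurement.
- **Disagreements:** my first reading of the cover's edge from the full-size wrist picture, row 216, would have meant just under 0.93 rad. The zoomed picture put it at row 221, which agrees with the stop. The networks did not find the connector and gave one false hit each for housing, tray and driver, so I took the mark positions from the rings by eye; the two cameras agreed to about 1 mm.

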